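# Press the cassette carrier down and slide it home under the leaf spring

## Task

A flat carrier with two test cassettes waits on the raised, spring-loaded platform of its dock. With the fingertips only, press hard on the ridged thumb pad at its tail until the platform has sunk all the way, and keep pressing while you slide the carrier forward under the cross bar and the leaf spring until its nose is fully home against the end stop and the platform has sprung up again behind its tail; then let go. Push it only, never lift it out of its channel, and leave the cup, the timer and the small carton beside the dock where they are.

Things in the scene. Friction and masses are not known exactly. Their poses are not given: they have to be found in the camera images.
- dock: Fixed grey dock, base 244 (x) x 92 (y) x 12 mm, with a straight channel along x. Origin: centre of its underside on the worktop; +x is the way the carrier must slide, z up. Channel: polished floor at z = 22 mm for x = -12 to 110; walls at y = -31.6 and +31.6, tops at z = 36; fence at the loading end (inner face x = -113, top z = 35); end stop with its face at x = 110, top z = 36.
- cross_bar (a point): Middle of the underside of the rigid bar across the dock's channel: dock x = 46 mm, 35 mm above the worktop. The bar is 12 mm along x (40 to 52), 14 mm high; its two posts outside the channel reach 50 mm above the worktop. A carrier on the channel floor passes below with 3 mm to spare; one on the raised platform (top at 40 mm) strikes it.
- platform (a joint): Travel (m) straight down of the sprung steel platform in the channel, dock x = -110 to -14 mm, 62 mm wide: 0 = up, its top 8 mm above the channel floor; 0.008 = fully down, level with the floor. The spring pushes up with 6 N when up, 11 N when down, and raises it when nothing lies on it. The carrier passes below the cross bar only with the travel above about 0.006.
- leaf_spring (a joint): Angle (rad) of the forked leaf spring behind the cross bar: two 7 mm strips at y = -25.5 and +25.5 mm that slope down towards the end stop, tips at dock x = 90 mm. 0 = free, tips about 6 mm above the channel floor; the carrier's side rails (10 mm high) push it up to about 0.1 and it then presses on them with about 5 N in all.
- carrier: Loose grey carrier 120 (x) x 60 (y) x 10 mm, 0.12 kg, two white cassettes flush in its front part. Origin: centre of its underside; x points to its nose (nose +60, tail -60 mm). Starts on the raised platform, 30 mm above the worktop, nose 11 to 24 mm short of the cross bar. Across it stands a rib 7 mm high at x = -26 to -18. Home: origin at dock x = 50 mm, tail then 4 mm past the platform.
- thumb_pad (a point): Point on the carrier's top in the middle of the ridged thumb pad behind the rib: 40 mm behind the carrier's origin, 14 mm behind the rib's rear face, 10 mm above the underside (40 mm above the worktop with the platform up, 32 mm with it down). The pad is flat, 34 mm long and 60 mm wide. Fingertips pressing here push the carrier along by bearing on the rib.
- dock_home (a point): Fixed point of the dock where the centre of the carrier's top (10 mm above its origin) is when it is home: dock x = 50 mm, 32 mm above the worktop. The thumb pad is then 40 mm behind it, at the same height.
- cup: Loose specimen cup with an orange lid, 61 mm across, 68 mm high, beside the dock; origin at the centre of its underside. Not to be disturbed.
- timer: Loose square bench timer, 64 x 64 x 19 mm, beside the dock; origin at the centre of its underside. Not to be disturbed.
- glass_box: Loose small cover-glass carton, 55 x 55 x 22 mm, beside the dock; origin at the centre of its underside. Not to be disturbed.

How it is judged:
By the outcome, as a careful person would: the job done as asked, in the order asked, and still so for the second after the job is handed in, with the robot touching nothing.
It also fails if it takes over 35 s, if anything falls off the work surface, if the arm or the gripper's body presses on something with over 40 N, if the wrist force passes 120 N, or if a joint passes its speed limit or range.

## Robot

A 7-joint arm with a two-finger parallel gripper is mounted at the origin on a cart in front of the work surface, level with it; the furniture and walls round the work are solid. World frame = base frame: x ahead of the robot, y to its left, z up, the work surface at z = 0. Lengths are in m, angles in rad, forces in N, time in s.
With the tool pointing down it reaches from about 0.35 to 0.9 m from the base axis. Payload 7.2 kg.
Tool frame: the origin (TCP) lies at the very end of the fingers, on their centre line; the grasp point (between the pads) lies 19 mm behind it; y points along the fingers, x is the direction in which the jaws open and shut, and the axes are right-handed (so a half turn about y gives the same grasp; the last joint's range is limited). The gripper opens to 88 mm and grips with 3 to 60 N. Pads are 20 mm wide; open, the fingers measure 115 mm over their backs; the gripper's body (75 mm by 178 mm) begins 61 mm behind the grasp point.
Start: joints at [-1.309, 0.411, -0.013, 1.596, 0.006, 1.134, -0.082], TCP at [0.202, 0.591, 0.223] pointing down, gripper open.
Joint ranges: [-2.95, 2.95], [-0.29, 1.99], [-1.47, 1.44], [0.14, 2.54], [-1.03, 4.17], [0.13, 1.85], [-2.86, 2.86]. Speed limits (rad/s): [2.39, 2.39, 3.01, 3.01, 3.14, 3.14, 3.14].

## Interface

Orientations are given as a rotation vector (axis times angle).
In Python, from cell import robot, get_obs, camera, get_calibration, job gives the robot as it stands. Calls block until the motion is done:
- robot.move_to(position, orientation): joint-space move of the TCP to a pose.
- robot.move_linear(position, rot=None, feed=0.15): straight line of the TCP; rot=None keeps the orientation; feed is the mean speed in m/s.
- robot.goto_joints(angles): joint-space move.
- robot.move_gripper(opening, force=None): opening from 0.0 (shut) to 1.0 (fully open); force is the grip in N (None keeps the last); returns when the fingers have stopped.
- robot.wait(seconds).
- robot.inverse_kinematics(position, orientation): joint angles nearest the present ones, or None.
- get_obs(): the state.
- camera(name): name is "scene" or "top"; returns (picture, depth): 384x512x3 uint8, red, green, blue; 384x512 float32, m along the optical axis (not along the pixel's ray), 0 where there is no reading.
- get_calibration(name): a dict with "K" (3x3 intrinsics, pixels), "dist_coeffs" ([k1, k2, p1, p2, k3] as OpenCV has them; the pictures are not rectified), "xyz" and "orientation" of the camera in the world. Camera axes: x right, y up, looking along -z (the intrinsics and any distortion apply to the point x, -y, -z); pixel columns grow to the right and rows downward; lengths in m; the calibration is good to about 2 mm. A picture is of the moment at which its call begins. get_calibration takes no time and is no camera call.
A pose or a line that the arm cannot do raises robot.PlanningError and nothing moves.
- job.close_job(): hands the job in, once; it reports no verdict.
The state is a dict: "clock": time; "joint_pos": joint angles; "joint_vel": joint speeds; "effort": joint torques, N m; "ee_pos": TCP position; "orientation": TCP orientation; "contact_force": force on the tool from outside, world axes, zero at the start; "ft_torque": the same for the moment, N m; "grip_width": opening from 0.0 (shut) to 1.0 (fully open).
Only numpy, scipy, OpenCV 4.12 (cv2) and the standard library are available. Lean on these libraries where they do the work, as an engineer would, in place of code of your own. Each camera call takes 0.05 s, during which the arm holds its last target. There are 200 camera calls.

## Working session

There is one attempt and no reset: what is moved stays moved. The work goes in short steps, each a Python script; the robot and the scene stay as the last script left them, time stands still between calls to the robot, and variables do not carry over. Pictures are saved under pics/ and viewed, about 8 in all and at most 12, crops included, and the job is handed in when it is done.

```bash
ls; mkdir -p pics
python3 - <<'E'
from cell import robot,get_obs,camera,get_calibration
import cv2,numpy as np
o=get_obs();print({k:np.round(v,3).tolist() for k,v in o.items()})
for n in("top","scene"):
    p,d=camera(n);cv2.imwrite(f"pics/{n}0.png",cv2.resize(p[:,:,::-1],(800,600)));np.savez(f"{n}0.npz",p=p,d=d);print(n,get_calibration(n))
E
```

```text
pics
{'clock': 0.0, 'joint_pos': [-1.309, 0.412, -0.013, 1.597, 0.006, 1.134, -0.082], 'joint_vel': [0.001, -0.0, -0.0, -0.001, 0.001, -0.0, -0.001], 'effort': [-0.0, -58.796, 0.641, -29.106, -0.054, 0.019, 0.0], 'ee_pos': [0.202, 0.591, 0.222], 'orientation': [-1.348, -0.962, 0.964], 'contact_force': [0.84, -0.833, 0.586], 'ft_torque': [0.045, 0.037, -0.009], 'grip_width': 0.998}
top {'K': array([[367.21947391,   0.        , 253.91532971],
       [  0.        , 367.21947391, 194.00512997],
       [  0.        ,   0.        ,   1.        ]]), 'dist_coeffs': array([-0.11120077,  0.        ,  0.        ,  0.        ,  0.        ]), 'xyz': array([ 0.42746709, -0.11761964,  0.88309742]), 'orientation': array([ 0.16732389, -0.11742353, -1.54315593])}
scene {'K': array([[447.28007551,   0.        , 252.9814739 ],
       [  0.        , 447.28007551, 187.83116656],
       [  0.        ,   0.        ,   1.        ]]), 'dist_coeffs': array([-0.09721404,  0.        ,  0.        ,  0.        ,  0.        ]), 'xyz': array([ 0.02527655, -0.45045783,  0.60017553]), 'orientation': array([ 0.79730337, -0.45526761, -0.97119263])}
```

View pics/top0.png

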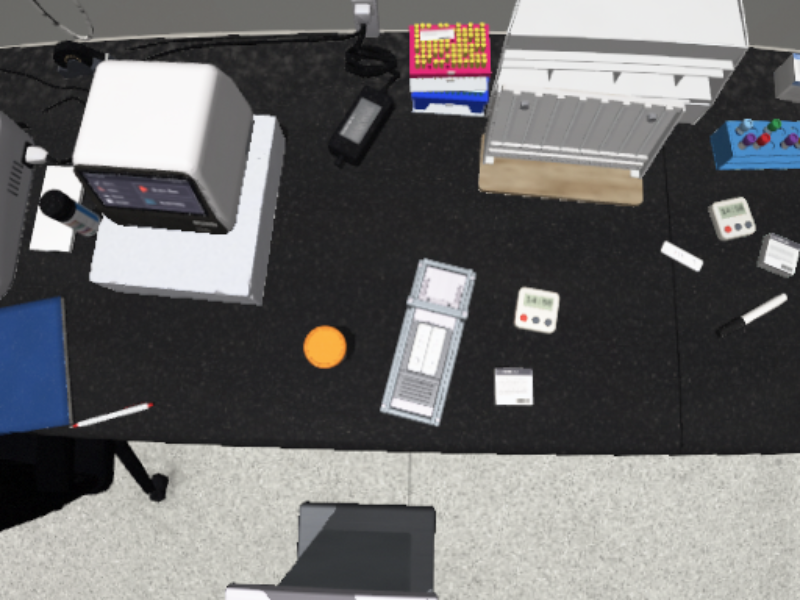

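View pics/scene0.png

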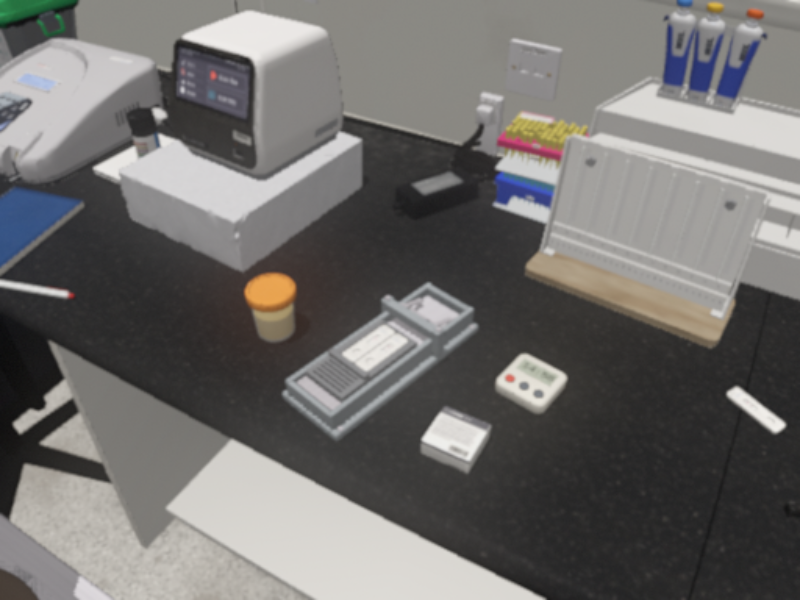

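Top view: the dock runs from its loading end at about (410,415) to its end stop at about (447,265), with the ridged pad near (417,387). The cup is at (325,347), the timer at (537,310) and the carton at (513,386). The scene view agrees with this.

```bash
cat > h.py <<'E'
import cv2,numpy as np
from scipy.spatial.transform import Rotation as R
from cell import robot,get_obs,camera,get_calibration
def rays(n,uv):
    c=get_calibration(n);q=cv2.undistortPoints(np.float64(uv).reshape(-1,1,2),c["K"],c["dist_coeffs"])[:,0]
    return c["xyz"],R.from_rotvec(c["orientation"]).apply(np.c_[q[:,0],-q[:,1],-np.ones(len(q))])
def plane(n,uv,z):
    o,r=rays(n,uv);return o+r*((z-o[2])/r[:,2])[:,None]
def cloud(n,d):
    v,u=np.mgrid[:384,:512];o,r=rays(n,np.c_[u.ravel(),v.ravel()])
    return (o+r*d.reshape(-1,1)).reshape(384,512,3)
E
python3 - <<'E'
from h import *
for n,seed in(("top",(417,387)),("scene",(335,375))):
    f=np.load(n+"0.npz");p,d=f["p"],f["d"];P=cloud(n,d)
    m=(p.max(2)>75).astype(np.uint8)
    k,l=cv2.connectedComponents(m);s=(np.array(seed)*.64).astype(int)
    lab=l[s[1]-6:s[1]+7,s[0]-6:s[0]+7];lab=np.bincount(lab[lab>0]).argmax()
    M=l==lab;Q=P[M&(d>0)]
    print(n,M.sum(),"z pct",np.percentile(Q[:,2],[1,5,25,50,75,95,99]).round(4))
    c=np.argwhere(M)[:,::-1]
    for z in(0,.012):
        r=cv2.minAreaRect((plane(n,c,z)[:,:2]*1000).astype(np.float32));print(z,r)
    Q=Q[(Q[:,2]>.005)];r=cv2.minAreaRect((Q[:,:2]*1000).astype(np.float32));print("depth",r)
    tb=P[(P[...,2]<.01)&(P[...,2]>-.01)&(P[...,0]>.35)&(P[...,0]<.7)&(abs(P[...,1]+.1)<.25)&(p.max(2)<60)];print("table z",np.median(tb[:,2]))
f=np.load("top0.npz");b=f["p"][150:285,230:375,::-1];cv2.imwrite("pics/crop.png",cv2.resize(b,None,fx=5,fy=4.4,interpolation=cv2.INTER_CUBIC)[:600,:800])
cv2.imwrite("pics/crop.png",cv2.resize(f["p"][160:280,235:310,::-1],None,fx=5,fy=5,interpolation=cv2.INTER_CUBIC))
E
```

```text
top 4020 z pct [-0.0015  0.0092  0.0209  0.0349  0.0392  0.0467  0.0496]
0 ((533.851318359375, -138.56524658203125), (98.67293548583984, 251.18943786621094), 77.61299133300781)
0.012 ((532.4057006835938, -138.2806396484375), (97.33210754394531, 247.77613830566406), 77.61300659179688)
depth ((529.893798828125, -136.4116668701172), (92.09281921386719, 240.8834991455078), 76.78302001953125)
table z -0.0008612799265317883
scene 6036 z pct [0.0005 0.0054 0.0216 0.035  0.0406 0.048  0.0511]
0 ((552.4539794921875, -120.68592834472656), (135.317138671875, 277.9425048828125), 77.37975311279297)
0.012 ((541.9135131835938, -127.27945709228516), (132.611572265625, 272.38531494140625), 77.3797607421875)
depth ((528.64501953125, -139.28956604003906), (93.63805389404297, 243.72003173828125), 77.3167495727539)
table z 0.000787807646769223
```

View pics/crop.png

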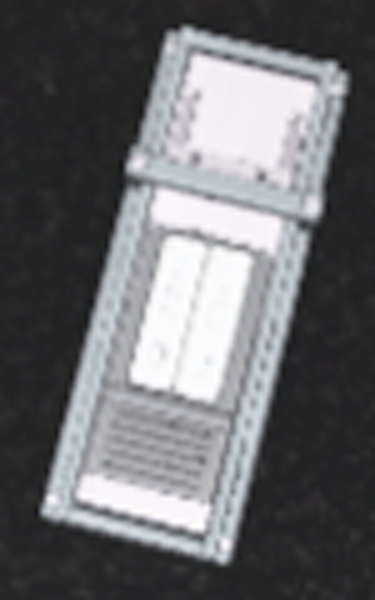

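The crop shows the carrier clearly. In crop pixels its tail is at about (145,488), its nose at about (212,238), the rib at about (170,403) and the cross bar at about (225,185). Next I'll express these in the dock frame and check them against the known sizes.

```bash
cat >> h.py <<'E'
D=np.array([.5293,-.1375]);YAW=np.radians(-12.9)
ex=np.array([np.cos(YAW),np.sin(YAW)]);ey=np.array([-ex[1],ex[0]])
def todock(p): q=p[...,:2]-D;return np.stack([q@ex,q@ey],-1)
def tow(x,y,z): return np.r_[D+x*ex+y*ey,z]
E
python3 - <<'E'
from h import *
def f(name,uv,z): print(name,(todock(plane("top",np.float64([uv])/5+[235,160],z))[0]*1000).round(1))
f("tail",(145,488),.040);f("nose",(212,238),.040);f("rib front",(172,398),.047);f("bar rear edge top",(222,196),.049)
f("fence BL",(42,515),.02);f("fence BR",(228,562),.02);f("far L",(178,28),.02);f("far R",(347,70),.02)
for n in("top","scene"):
    g=np.load(n+"0.npz");P=cloud(n,g["d"]);q=todock(P)*1000;z=P[...,2]*1000
    for lo in range(-124,124,8):
        s=(q[...,0]>=lo)&(q[...,0]<lo+8)&(abs(q[...,1])<20)
        print(lo,z[s].mean().round(1),end="; ")
    print()
    b=(z>44)&(z<56)&(q[...,0]>30)&(q[...,0]<60)&(abs(q[...,1])<55);print("bar x,y range",np.percentile(q[b],[2,50,98],axis=0).round(1).tolist())
    w=(z>30)&(z<39)&(abs(q[...,0]+60)<40)&(abs(q[...,1])<50)&(abs(q[...,1])>31.6);print("walls",*[np.median(q[w&(sg*q[...,1]>0)][:,1]).round(1) for sg in(1,-1)])
A=R.from_rotvec(get_obs()["orientation"]).as_matrix();print(A.round(2))
for s in(1,-1):
    x=s*np.r_[ey,0];y=np.r_[0,0,-1.];M=np.c_[x,y,np.cross(x,y)];rv=R.from_matrix(M).as_rotvec()
    j=robot.inverse_kinematics(tow(-80,0,.1)*[1,1,1] if 0 else tow(-.08,0,.1),rv);print(s,rv.round(4),None if j is None else np.round(j,2))
E
```

```text
tail [-95.9   0.8]
nose [22.9 -1.3]
rib front [-53.7  -1.2]
bar rear edge top [41.6 -1.2]
fence BL [-119.6   44.2]
fence BR [-119.1  -44.5]
far L [121.8  39. ]
far R [121.2 -45.1]
-124 11.9; -116 25.9; -108 821.0; -100 33.0; -92 39.5; -84 39.6; -76 39.5; -68 39.5; -60 45.9; -52 37.0; -44 39.0; -36 38.1; -28 39.1; -20 38.9; -12 38.9; -4 38.6; 4 39.1; 12 38.6; 20 36.0; 28 21.2; 36 31.5; 44 46.9; 52 41.3; 60 27.7; 68 20.8; 76 21.1; 84 20.7; 92 20.9; 100 21.0; 108 30.4; 116 35.3; 
bar x,y range [[40.5, -42.9], [46.6, 3.2], [55.2, 45.1]]
walls 36.7 -33.9
-124 17.3; -116 34.5; -108 30.8; -100 35.6; -92 41.1; -84 41.1; -76 41.1; -68 43.0; -60 48.0; -52 40.9; -44 40.7; -36 40.6; -28 40.9; -20 41.1; -12 40.8; -4 41.0; 4 41.2; 12 40.8; 20 40.5; 28 -665.9; 36 0.2; 44 -74.9; 52 -320.6; 60 -509.5; 68 -665.7; 76 -315.9; 84 -278.5; 92 -259.7; 100 -216.6; 108 -119.7; 116 -477.3; 
bar x,y range [[39.3, -47.0], [44.0, -5.0], [56.5, 42.2]]
walls 34.1 -37.5
[[ 0.32 -0.   -0.95]
 [ 0.95 -0.    0.32]
 [-0.   -1.   -0.  ]]
1 [-1.3073 -1.0418  1.0418] [-0.43  0.36  0.72  2.13 -0.35  0.76  1.86]
-1 [-1.0942  1.3731 -1.3731] [-0.65  0.48  1.05  2.14 -0.58  0.83 -1.03]
```

The measurements agree with the sheet: carrier length 119 mm, nose 17 mm short of the bar, rib at about -58 mm, tops at about 40 mm. The thumb pad is therefore at about dock x = -76.5 mm. Next I'll go above it on a retracted path, gripper shut.

```bash
cat >> h.py <<'E'
_x=np.r_[ey,0];_y=np.r_[0,0,-1.];RV=R.from_matrix(np.c_[_x,_y,np.cross(_x,_y)]).as_rotvec()
def st(tag=""):
    o=get_obs();F=np.array(o["contact_force"]);p=np.array(o["ee_pos"])
    print(tag,"t%.2f"%o["clock"],"dock",(todock(p)*1000).round(1),"z%.1f"%(p[2]*1000),"F dock",np.round([F[:2]@ex,F[:2]@ey,F[2]],1));return o
E
python3 - <<'E'
from h import *
for n in("top","scene"):
    P=cloud(n,np.load(n+"0.npz")["d"]).reshape(-1,3);r=np.hypot(P[:,0],P[:,1])
    s=P[(P[:,2]>.07)&(P[:,2]<.6)&(P[:,0]>.1)&(P[:,1]>-.1)&(P[:,1]<.7)]
    s=s[np.hypot(s[:,0],s[:,1])<.62];print(n,len(s),s.min(0).round(2) if len(s) else"",s.max(0).round(2) if len(s) else "")
robot.move_gripper(0.0,force=20);st("shut")
for p in((.28,.32,.24),(.40,-.05,.22)): 
    robot.move_to(p,RV) ;st()
robot.move_linear(tow(-.0765,0,.060),RV);o=st("above");print(o["grip_width"],np.round(o["orientation"],3),RV)
p,d=camera("scene");cv2.imwrite("pics/s1.png",cv2.resize(p[130:330,150:350,::-1],None,fx=3,fy=3,interpolation=cv2.INTER_CUBIC))
E
```

```text
top 289 [ 0.5  -0.01  0.07] [0.61 0.2  0.09]
scene 449 [ 0.48 -0.02  0.07] [0.61 0.21 0.09]
shut t1.44 dock [-481.3  637.5] z222.7 F dock [-0.3  0.1  0.2]
 t2.53 dock [-345.5  391.6] z240.2 F dock [-0.1  0.3 -0.3]
 t3.98 dock [-145.5   57.6] z220.0 F dock [0.  0.5 0. ]
above t5.36 dock [-76.3   0.3] z60.5 F dock [ 0.7  0.1 -0.7]
0.0006905359173393023 [-1.308 -1.043  1.041] [-1.30731833 -1.04175193  1.04175193]
```

View pics/s1.png

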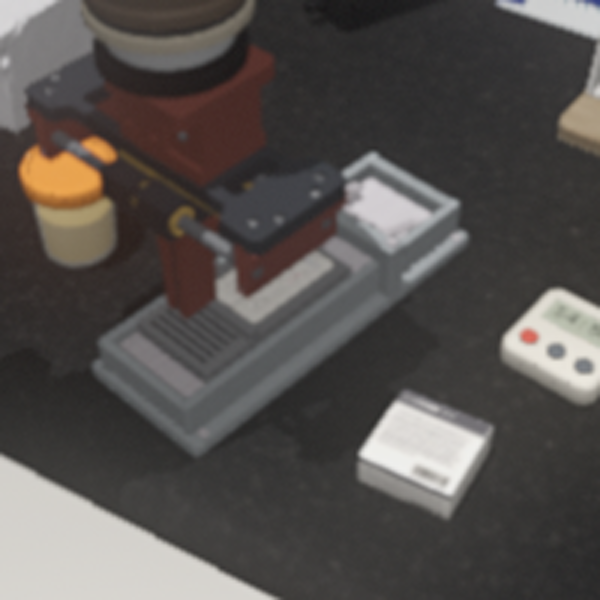

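The shut fingers hover over the thumb pad at about (190,310), behind the rib. The gripper body is well above the cup, carton and timer. Now I press down in steps, watching the force.

Run:
```python
from h import *
X=-.0765
for z in(.042,.037,.033,.031,.029,.027):
    robot.move_linear(tow(X,0,z),RV,feed=.03);o=st("z%.3f"%z)
    if o["contact_force"][2]>28: break
```

```text
z0.042 t6.16 dock [-76.5  -0.1] z42.0 F dock [ 0.3  1.2 -0.5]
z0.037 t6.47 dock [-76.1  -0.1] z37.2 F dock [-0.9 -0.4  6.7]
z0.033 t6.76 dock [-76.1  -0.1] z33.3 F dock [-1.2  0.4  8.5]
z0.031 t7.01 dock [-76.   -0.1] z32.1 F dock [-4.4 -0.3 20.3]
z0.029 t7.26 dock [-76.  -0.] z31.6 F dock [-13.   -0.7  47.7]
```

The platform bottomed at TCP z ≈ 32 mm, as expected. I'll ease to about 30 N and slide forward in steps, holding the press.

Run:
```python
from h import *
z=.0303;X=-.0765
robot.move_linear(tow(X,0,z),RV,feed=.03);o=st("eased")
while X<.010:
    X+=.006 if X<.0 else .003
    robot.move_linear(tow(X,0,z),RV,feed=.05);o=st("x%.1f z%.2f"%(X*1e3,z*1e3))
    F=np.array(o["contact_force"]);fx=F[:2]@ex
    if F[2]<24: z-=.0004
    if F[2]>36: z+=.0004
    if F[2]>60 or fx<-45 or abs(todock(np.array(o["ee_pos"]))[0]-X)>.006: print("stop");break
```

```text
eased t7.51 dock [-75.9  -0. ] z32.0 F dock [-7.6  0.3 29.6]
x-70.5 z30.30 t7.78 dock [-70.8   0.1] z31.9 F dock [-10.4   0.3  33.5]
x-64.5 z30.30 t8.04 dock [-64.8   0.1] z32.0 F dock [-9.9  0.3 33.7]
x-58.5 z30.30 t8.31 dock [-58.7   0.1] z32.0 F dock [-10.4  -0.3  33.1]
x-52.5 z30.30 t8.57 dock [-52.6   0. ] z32.1 F dock [-9.6  0.5 32.3]
x-46.5 z30.30 t8.84 dock [-46.5   0. ] z32.1 F dock [-8.5  0.5 31. ]
x-40.5 z30.30 t9.11 dock [-40.5   0. ] z32.1 F dock [-9.1  1.2 31.7]
x-34.5 z30.30 t9.38 dock [-34.4   0. ] z32.2 F dock [-8.8  0.1 30.7]
x-28.5 z30.30 t9.64 dock [-28.3  -0. ] z32.2 F dock [-8.6  0.6 29.1]
x-22.5 z30.30 t9.91 dock [-22.2  -0.1] z32.2 F dock [-7.5  0.9 28.8]
x-16.5 z30.30 t10.18 dock [-16.9  -0. ] z32.2 F dock [-10.8   0.   30.4]
x-10.5 z30.30 t10.44 dock [-11.8  -0.1] z32.2 F dock [-13.2   0.   34.4]
x-4.5 z30.30 t10.71 dock [-6.9 -0.1] z32.2 F dock [-16.2  -0.2  37.8]
x1.5 z30.70 t10.97 dock [ 0.2 -0.2] z32.3 F dock [-11.2   0.   27.1]
x4.5 z30.70 t11.22 dock [ 2.8 -0.1] z32.3 F dock [-11.7   0.2  29.2]
x7.5 z30.70 t11.47 dock [ 5.8 -0.1] z32.3 F dock [-12.8   0.7  29. ]
x10.5 z30.70 t11.72 dock [ 8.8 -0.2] z32.2 F dock [-12.7   0.3  28. ]
```

Run:
```python
from h import *
X=.0105;z=.0307
for i in range(10):
    X+=.002
    robot.move_linear(tow(X,0,z),RV,feed=.03);o=st("x%.1f"%(X*1e3))
    F=np.array(o["contact_force"])
    if F[:2]@ex<-35: print("stop");break
p,d=camera("scene");cv2.imwrite("pics/s2.png",cv2.resize(p[130:330,150:350,::-1],None,fx=3,fy=3,interpolation=cv2.INTER_CUBIC))
p,d=camera("top");np.savez("top1.npz",p=p,d=d)
```

```text
x12.5 t11.97 dock [10.7 -0.2] z32.3 F dock [-13.6  -0.   28.8]
x14.5 t12.22 dock [11.2 -0.2] z32.2 F dock [-17.4   0.4  34.2]
x16.5 t12.47 dock [11.3 -0.2] z32.2 F dock [-23.3   0.4  40.5]
x18.5 t12.72 dock [11.4 -0.2] z32.2 F dock [-29.5   0.6  47.3]
x20.5 t12.97 dock [11.5 -0.2] z32.1 F dock [-35.5   0.4  55.2]
stop
```

View pics/s2.png

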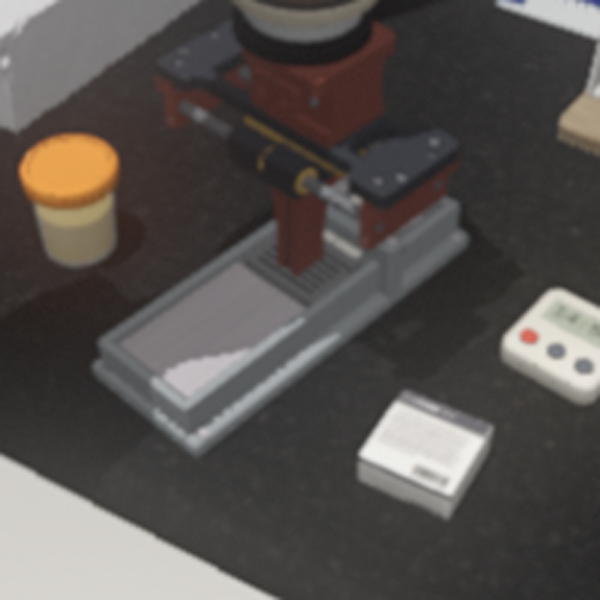

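The carrier tail is clear of the platform and the fingers have stalled hard at TCP x = 11.4 mm after about 87 mm of travel, which fits home. I'll check the tail position and platform height from the depth before releasing.

```bash
cat > chk.py <<'E'
from h import *
def chk(n,d):
    P=cloud(n,d);q=todock(P)*1000;z=P[...,2]*1000
    for lo in range(-108,112,6):
        s=(q[...,0]>=lo)&(q[...,0]<lo+6)&(abs(q[...,1])<26)&(d>0)&(z>10)
        if s.sum():print(lo,np.median(z[s]).round(1),end="; ")
    print()
E
python3 - <<'E'
from chk import *
chk("top",np.load("top1.npz")["d"]);p,d=camera("scene");chk("scene",d);st()
E
```

```text
-108 578.1; -102 573.4; -96 567.6; -90 562.3; -84 556.3; -78 550.4; -72 545.3; -66 538.7; -60 532.2; -54 526.9; -48 520.3; -42 514.3; -36 509.1; -30 502.8; -24 497.2; -18 491.0; -12 485.4; -6 479.5; 0 472.8; 6 466.2; 12 460.1; 18 454.3; 24 448.4; 30 430.7; 36 429.2; 42 425.9; 48 422.6; 54 417.9; 60 419.6; 66 412.0; 
-108 31.2; -102 30.9; -96 31.0; -90 31.2; -84 31.0; -78 432.7; -72 428.0; -66 423.2; -60 412.7; -54 404.9; -48 31.8; -42 31.3; -36 31.4; -30 237.1; -24 275.4; -18 263.8; -12 159.1; -6 86.6; 0 67.3; 6 48.5; 12 47.9; 18 42.1; 24 39.1; 30 40.0; 36 40.9; 42 49.1; 48 50.1; 66 36.2; 72 37.3; 78 32.6; 108 32.0; 
 t13.12 dock [11.5 -0.2] z32.1 F dock [-34.5   0.5  55.2]
```

The platform has risen to about 31 mm behind the tail (nominal 30). Now release gently: ease push and press together, lift clear, then retreat.

Run:
```python
from chk import *
for x,z in((.017,.0312),(.0135,.0322),(.0120,.0345),(.0095,.036),(.0095,.10)):
    robot.move_linear(tow(x,0,z),RV,feed=.04);st("%.1f"%(x*1e3))
robot.move_to((.40,-.05,.22),RV);robot.move_to((.28,.32,.24),RV);st("away")
for n in("top","scene"):
    p,d=camera(n);chk(n,d);np.savez(n+"2.npz",p=p,d=d)
    a=np.load(n+"0.npz")["p"]
    c=p[160:280,235:310,::-1] if n=="top" else p[130:330,150:350,::-1]
    cv2.imwrite(f"pics/{n}3.png",cv2.resize(c,None,fx=5 if n=="top" else 3,fy=5 if n=="top" else 3,interpolation=cv2.INTER_CUBIC))
    # props unchanged?
    for nm,(u,v) in (dict(cup=(325,347),timer=(537,310),box=(513,386)) if n=="top" else dict(cup=(270,305),timer=(531,383),box=(456,438))).items():
        u,v=int(u*.64),int(v*.64);w=np.s_[v-22:v+22,u-22:u+22];s,_=cv2.phaseCorrelate(a[w].mean(2),p[w].mean(2));print(nm,np.round(s,2))
```

```text
17.0 t13.38 dock [11.3 -0.2] z32.2 F dock [-23.4  -0.5  36.7]
13.5 t13.62 dock [12.7 -0.1] z32.4 F dock [-5.1 -0.7 10.3]
12.0 t13.88 dock [12.4  0.2] z34.4 F dock [ 0.6 -0.4 -0.4]
9.5 t14.12 dock [9.4 0.1] z35.9 F dock [ 0.3  0.5 -0.1]
9.5 t15.88 dock [9.4 0. ] z99.8 F dock [ 1.5 -0.5  0.5]
away t18.16 dock [-344.   389.6] z239.6 F dock [-0.1 -0.8 -0.3]
-108 29.3; -102 29.3; -96 29.4; -90 29.2; -84 29.3; -78 29.7; -72 29.4; -66 29.5; -60 29.0; -54 29.7; -48 29.5; -42 29.2; -36 29.7; -30 29.6; -24 29.6; -18 29.2; -12 22.4; -6 31.7; 0 31.7; 6 31.5; 12 31.7; 18 31.0; 24 37.2; 30 37.5; 36 31.5; 42 47.5; 48 47.8; 54 41.3; 60 32.2; 66 30.8; 72 30.8; 78 30.5; 84 30.8; 90 30.8; 96 30.7; 102 30.2; 108 33.6; 
cup [0.49 0.53]
timer [0.51 0.51]
box [0.48 0.5 ]
-108 30.9; -102 31.1; -96 31.1; -90 30.9; -84 30.8; -78 31.1; -72 31.2; -66 31.1; -60 31.1; -54 31.0; -48 31.4; -42 31.2; -36 31.2; -30 31.3; -24 31.3; -18 31.1; -12 31.3; -6 33.2; 0 33.3; 6 33.0; 12 33.5; 18 33.8; 24 39.2; 30 39.7; 36 41.8; 42 49.4; 48 49.8; 54 43.9; 60 43.1; 66 34.2; 72 32.9; 78 32.7; 84 33.1; 90 33.0; 96 33.3; 102 33.1; 108 35.3; 
cup [0.49 0.46]
timer [0.55 0.49]
box [0.47 0.53]
```

View pics/top3.png

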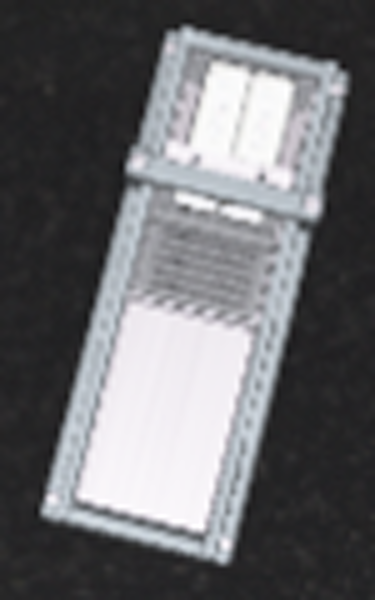

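View pics/scene3.png

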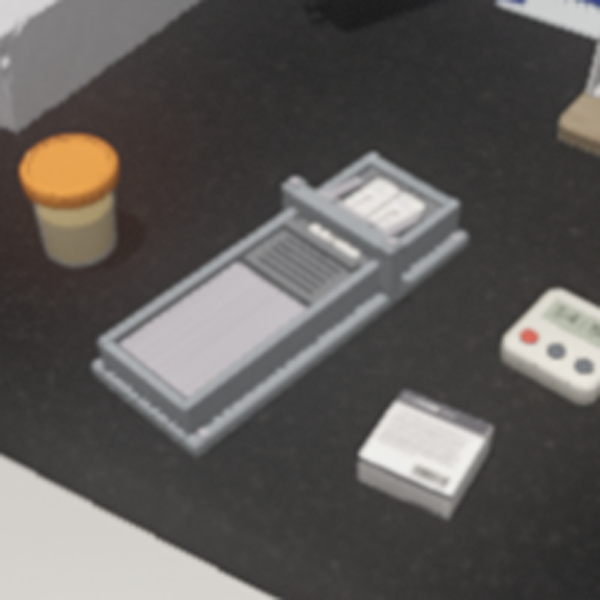

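The pictures show the carrier lying flat on the floor with its nose at the end stop, and the gap behind its tail at about (190,305) in the top crop. The platform is up. The cup, timer and carton haven't moved: the uniform 0.5 px reading comes from the even-sized window.

```bash
python3 -c "
from cell import job;job.close_job()"
```

```text
the job is handed in; nothing more can be done
```

The carrier is home and the job is handed in; the last clock reading was about 18 s of the 35 s allowed. With the gripper shut, I pressed the thumb pad until the platform bottomed. I then slid the carrier under the cross bar and leaf spring at about 27–38 N of press until it stalled against the end stop. After that I eased off and lifted the fingers clear.

**Last checks:**
- **Carrier:** it lies flat, its top at about 32 mm. No gap shows at the end stop, and the gap behind its tail is visible.
- **Platform:** it is back up at about 30 mm behind the tail.
- **Cup, timer and carton:** they show no movement in either camera view.
- **Robot:** it stands well clear, and the tool force reads about zero.

**Disagreements:**
- **Camera offset:** the two cameras differed by about 3 mm on the dock's sideways position and about 2 mm in height, so I used values between the two for the dock position.
- **Press force:** it rose briefly to 48 N when the platform bottomed and 55 N at the end stop, still well under the 120 N wrist limit.
- **Unusable depth check:** the top camera's depth check just before release was unusable, probably because the arm blocked the view. The scene camera covered that check.

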